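# Snap down the lid clips of a food box corner to corner

### The job

Close the food box for storage: snap its four lid clips down over the rim until each clicks fully home. Go corner to opposite corner so that the seal sits evenly: whichever clip you start with, the second must be the one diagonally across from it, then do the other two. Press with feeling, never harder than 40 N on the box or its clips, and leave the tub and the shaker beside it where they stand.

Things in the scene. Friction and masses are not known exactly. Their poses are not given: they have to be found in the camera images.
- food_box: white plastic food box with a grey lid in place, 250 mm long (own x), 160 mm wide (own y), fixed to the table. Lid border 108 mm, its middle panel 110.5 mm above the table. Origin under its centre on the table, z up; own +x end is the far end, own +y the left side. Four grey hinged clips on the lid's two long edges, two a side near the corners
- clip_near_left (a joint): opening angle (rad) of the near left clip (diagonal to far_right): 0 = hanging down, snapped home; 1.57 = level outward; stop 1.75. A snap spring resists closing: up to 13 N pushed square on the pad, most near 0.5 rad, falling to nothing near 0.07 rad (where it may hang by friction), past which it clicks to 0; let go earlier it springs back open. Push on to the firm stop
- clip_near_left_hinge (a point): middle of the near left clip's hinge axis (axis along the box's x), at (-75, +85, 106) mm in the box's frame; fixed to the box
- clip_near_left_pad (a point): spot to press, mid width on the near left clip's outer (open: upper) face, 38 mm from the hinge axis; moves with the clip. Clip: flat flap 56 mm wide, 5 mm thick, 50 mm from axis to a lip 10 mm long that flares 5 mm outward. Closed, this face is upright, 2.5 mm outward of the axis, with a firm stop behind it
- clip_near_right (a joint): opening angle (rad) of the near right clip (diagonal to far_left): 0 = hanging down, snapped home; 1.57 = level outward; stop 1.75. A snap spring resists closing: up to 13 N pushed square on the pad, most near 0.5 rad, falling to nothing near 0.07 rad (where it may hang by friction), past which it clicks to 0; let go earlier it springs back open. Push on to the firm stop
- clip_near_right_hinge (a point): middle of the near right clip's hinge axis (axis along the box's x), at (-75, -85, 106) mm in the box's frame; fixed to the box
- clip_near_right_pad (a point): spot to press, mid width on the near right clip's outer (open: upper) face, 38 mm from the hinge axis; moves with the clip. Clip: flat flap 56 mm wide, 5 mm thick, 50 mm from axis to a lip 10 mm long that flares 5 mm outward. Closed, this face is upright, 2.5 mm outward of the axis, with a firm stop behind it
- clip_far_left (a joint): opening angle (rad) of the far left clip (diagonal to near_right): 0 = hanging down, snapped home; 1.57 = level outward; stop 1.75. A snap spring resists closing: up to 13 N pushed square on the pad, most near 0.5 rad, falling to nothing near 0.07 rad (where it may hang by friction), past which it clicks to 0; let go earlier it springs back open. Push on to the firm stop
- clip_far_left_hinge (a point): middle of the far left clip's hinge axis (axis along the box's x), at (+75, +85, 106) mm in the box's frame; fixed to the box
- clip_far_left_pad (a point): spot to press, mid width on the far left clip's outer (open: upper) face, 38 mm from the hinge axis; moves with the clip. Clip: flat flap 56 mm wide, 5 mm thick, 50 mm from axis to a lip 10 mm long that flares 5 mm outward. Closed, this face is upright, 2.5 mm outward of the axis, with a firm stop behind it
- clip_far_right (a joint): opening angle (rad) of the far right clip (diagonal to near_left): 0 = hanging down, snapped home; 1.57 = level outward; stop 1.75. A snap spring resists closing: up to 13 N pushed square on the pad, most near 0.5 rad, falling to nothing near 0.07 rad (where it may hang by friction), past which it clicks to 0; let go earlier it springs back open. Push on to the firm stop
- clip_far_right_hinge (a point): middle of the far right clip's hinge axis (axis along the box's x), at (+75, -85, 106) mm in the box's frame; fixed to the box
- clip_far_right_pad (a point): spot to press, mid width on the far right clip's outer (open: upper) face, 38 mm from the hinge axis; moves with the clip. Clip: flat flap 56 mm wide, 5 mm thick, 50 mm from axis to a lip 10 mm long that flares 5 mm outward. Closed, this face is upright, 2.5 mm outward of the axis, with a firm stop behind it
- tub: bystander: white tub with a press-on lid, 73 mm across, 64 mm high; origin under its centre; loose
- shaker: bystander: steel flour shaker, 72 mm across, 88 mm high; origin under its centre; loose

How it is judged:
By the outcome, as a careful person would: the job done as asked, in the order asked, and still so for the second after the job is handed in, with the robot touching nothing.
It also fails if it takes over 72 s, if anything falls off the work surface, if the arm or the gripper's body presses on something with over 40 N, if the wrist force passes 120 N, or if a joint passes its speed limit or range.

### The arm

A 6-joint arm with a two-finger parallel gripper is mounted at the origin on a cart in front of the work surface, level with it; the furniture and walls round the work are solid. World frame = base frame: x ahead of the robot, y to its left, z up, the work surface at z = 0. Lengths are in m, angles in rad, forces in N, time in s.
With the tool pointing down it reaches from about 0.3 to 0.775 m from the base axis. Payload 14.6 kg.
Tool frame: the origin (TCP) lies at the very end of the fingers, on their centre line; the grasp point (between the pads) lies 19 mm behind it; y points along the fingers, z is the direction in which the jaws open and shut, and the axes are right-handed (so a half turn about y gives the same grasp; the last joint's range is limited). The gripper opens to 94 mm and grips with 3 to 60 N. Pads are 16 mm wide; open, the fingers measure 119 mm over their backs; the gripper's body (75 mm by 177 mm) begins 78 mm behind the grasp point.
Start: joints at [-1.407, 0.3, 1.521, -0, 1.321, -0.067], TCP at [0.126, -0.535, 0.205] pointing down, gripper open.
Joint ranges: [-3.03, 3.03], [-0.79, 2.21], [0.23, 2.52], [-1.04, 4.18], [0, 3.07], [-2.55, 2.55]. Speed limits (rad/s): [2.22, 2.22, 2.57, 3.14, 3.14, 3.14].

### API

Orientations are given as [roll, pitch, yaw] about the fixed x, y, z axes, in that order (R = Rz(yaw) Ry(pitch) Rx(roll)).
In Python, from station import get_obs, camera, hand_in, masks_of gives the robot as it stands.
- The arm moves only by the shell command python3 -m jog 'ROWS' [FORCE]. ROWS is text: rows parted by semicolons, each of 7 numbers parted by spaces: the shift along the world's x, y, z in mm, then the turn, a rotation vector about the world's x, y, z in degrees, then the closure, from 0 (fully open) to 1 (shut). A call has 1 to 10 rows; each row is the pose to reach, as a shift and turn from the pose measured when the call began; what a row does not reach only later rows make up. A row lasts 1/12 s, in which the tool goes at most 41.7 mm and 7.16 degrees, less where a joint would pass 70% of its speed; a pose out of reach is approached as far as the arm can. A call with a gripper value outside its range is refused whole. The fingers move at their own pace and stop on an object; FORCE is the grip in N (left out, the last holds). Time passes only in rows, so rows that repeat a pose let the fingers close. It gives the time, the measured TCP pose, the force and the opening at its end, in the units of the state.
- get_obs(): the state, without advancing time (a new reading comes with each control period).
- camera(name): name is "scene" or "top" or "wrist"; returns a dict with "img" (400x640x3 uint8, red, green, blue), "range_z" (400x640 float32, m along the optical axis (not along the pixel's ray), 0 where there is no reading), "fx", "fy", "cx", "cy" (pixels), "rvec" (rotation vector, rad) and "tvec" (3), from world to camera coordinates, as OpenCV has them. Camera axes: x right, y down, z forward; pixel columns grow to the right and rows downward; lengths in m; the calibration is good to about 2 mm. The wrist camera is an equidistant fisheye: a pixel r from the principal point sees the ray r / f radians off the axis. A picture is of the moment at which its call begins.
- hand_in(): hands the job in, once; it reports no verdict.
Trained networks look in the newest picture that a camera, given by its name, has taken for a name from the list of things; names that differ only in an ending like _2 or _b are one class to them, and where a whole thing is asked for, a point or a joint stands for the part that bears it (a point fixed in the world has none). Each returns a list of dicts, best first, with "conf" (0 to 1); they miss things now and then, are a little off and sometimes report something else, mostly with a low value. They report only what shows in the picture. A call takes as long as a camera call.
- masks_of(thing, camera): "mask" (400x640 bool, what is visible of it) and "extent" ([left, top, right, bottom] in pixels, round what is visible of it).
The state is a dict: "time_s": time; "qpos": joint angles; "joint_vel": joint speeds; "tau": joint torques, N m; "ee_pos": TCP position; "eef_rot": TCP orientation; "force": force on the tool from outside, world axes, zero at the start; "moment": the same for the moment, N m; "grip_width": finger opening in m.
Only numpy, scipy, OpenCV 4.12 (cv2) and the standard library are available. Lean on these libraries where they do the work, as an engineer would, in place of code of your own. Each camera call takes 0.05 s, during which the arm holds its last target.

## Working session

There is one attempt and no reset: what is moved stays moved. The work goes in short steps, Python scripts to look and compute and a shell command to move; the robot and the scene stay as the last step left them, time stands still between calls to the robot, and variables do not carry over. Pictures are saved under pics/ and viewed, and the job is handed in when it is done.

```bash
ls; mkdir -p pics; cat > h.py <<'E'
import numpy as np, cv2
from station import get_obs, camera, hand_in, masks_of
def save(c,n): cv2.imwrite('pics/'+n+'.png', c['img'][:,:,::-1])
def pts(c,mask):
    v,u=np.nonzero(mask&(c['range_z']>0)); z=c['range_z'][v,u]
    P=np.c_[(u-c['cx'])/c['fx']*z,(v-c['cy'])/c['fy']*z,z]
    R,_=cv2.Rodrigues(np.array(c['rvec'],float)); return (P-np.array(c['tvec']).ravel())@R
def proj(c,X):
    R,_=cv2.Rodrigues(np.array(c['rvec'],float)); p=np.atleast_2d(X)@R.T+np.array(c['tvec']).ravel()
    return np.c_[p[:,0]/p[:,2]*c['fx']+c['cx'],p[:,1]/p[:,2]*c['fy']+c['cy']]
E
python3 - <<'E'
from h import *
for n in ['scene','top']:
    c=camera(n); save(c,n+'0'); R,_=cv2.Rodrigues(np.array(c['rvec'],float)); print(n,-R.T@np.array(c['tvec']).ravel())
    for t in ['food_box','tub','shaker','clip_near_left','clip_near_right']:
        for m in masks_of(t,n)[:4]:
            P=pts(c,m['mask']); print(t,round(m['conf'],2),m['extent'],len(P),np.median(P,0).round(3) if len(P) else '',P.min(0).round(3),P.max(0).round(3))
o=get_obs(); print(o)
E
```

```text
pics
scene [0.13108908 0.66458913 0.58544946]
food_box 0.58 [256.3, 141.4, 423.5, 253.5] 10730 [ 0.517 -0.095  0.108] [ 0.412 -1.203 -0.412] [1.047 0.003 0.119]
tub 0.76 [269.3, 247.6, 317.1, 301.2] 1932 [0.513 0.097 0.059] [ 0.486 -0.032 -0.002] [0.576 0.12  0.067]
shaker 0.96 [254.1, 165.8, 284.7, 212.4] 822 [ 0.714 -0.119  0.07 ] [ 0.65  -0.339 -0.011] [ 0.827 -0.013  0.112]
shaker 0.75 [384.5, 154.1, 422.9, 173.0] 477 [ 0.456 -0.252  0.111] [ 0.428 -1.205 -0.337] [ 0.805 -0.219  0.119]
shaker 0.47 [328.0, 139.4, 358.1, 156.4] 360 [ 0.606 -0.264  0.111] [ 0.578 -0.296  0.107] [ 0.637 -0.232  0.118]
clip_near_left 0.56 [325.5, 203.3, 370.4, 225.4] 624 [ 0.475 -0.033  0.11 ] [ 0.446 -0.08   0.055] [0.541 0.003 0.116]
clip_near_left 0.19 [257.8, 140.1, 421.8, 253.5] 10911 [ 0.518 -0.096  0.108] [ 0.412 -1.22  -0.432] [1.262 0.003 0.119]
clip_near_right 0.8 [383.4, 153.3, 423.2, 174.5] 455 [ 0.458 -0.251  0.111] [ 0.43  -0.286  0.106] [ 0.487 -0.217  0.119]
top [ 0.49296906 -0.05518129  0.95593858]
food_box 0.75 [283.3, 159.4, 416.4, 270.9] 10663 [ 0.535 -0.146  0.11 ] [ 0.404 -0.328 
[... 809 characters left out ...]
03] [ 0.49 -0.22  0.12]
{'time_s': 0.6, 'qpos': array([-1.40659734e+00,  2.99910879e-01,  1.52102262e+00, -9.44349870e-06,
        1.32071161e+00, -6.65977011e-02]), 'joint_vel': array([ 1.13772552e-03,  9.24066953e-05, -6.73178072e-04, -9.59487567e-04,
        1.16106751e-03,  1.15481557e-03]), 'tau': array([-9.93746544e-04, -5.31485724e+01, -3.52829504e+01,  7.07864924e-02,
        2.13060749e-02, -1.63912745e-05]), 'ee_pos': array([ 0.12580647, -0.53539489,  0.20543003]), 'eef_rot': array([-1.57084928e+00, -5.63817603e-06, -2.91079363e+00]), 'force': array([-0.32349665, -0.07251005,  0.6401179 ]), 'moment': array([-0.00544136, -0.00459256,  0.03261565]), 'grip_width': 0.09398165864657901}
```

```bash
python3 - <<'E'
import cv2
a=cv2.imread('pics/scene0.png');b=cv2.imread('pics/top0.png')
cv2.imwrite('pics/s1.png',cv2.resize(a[120:320,220:460],None,fx=3.2,fy=3))
cv2.imwrite('pics/t1.png',cv2.resize(b[110:290,220:440],None,fx=3.3,fy=3.3))
E
```

```text
(no output)
```

View pics/scene0.png

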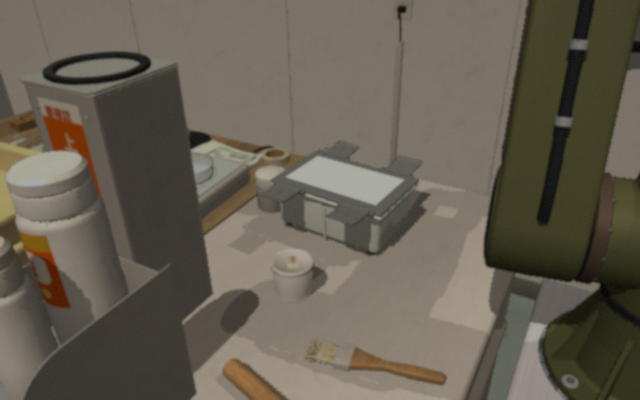

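View pics/t1.png

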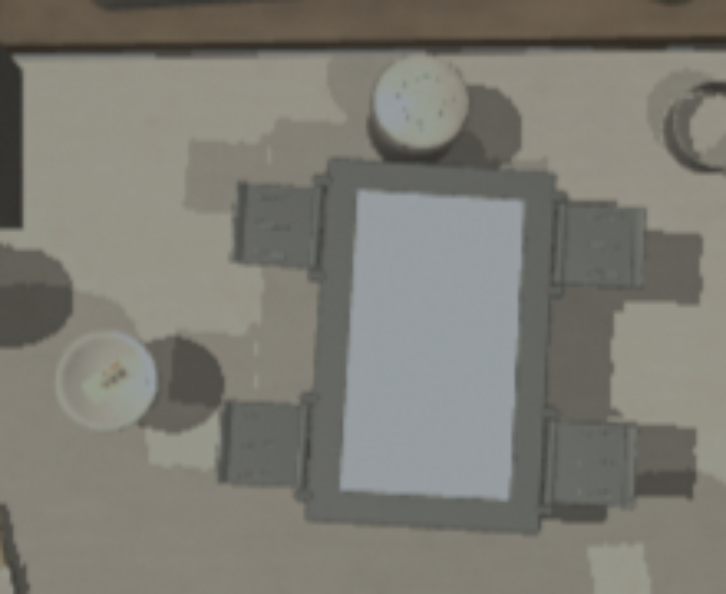

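View pics/s1.png

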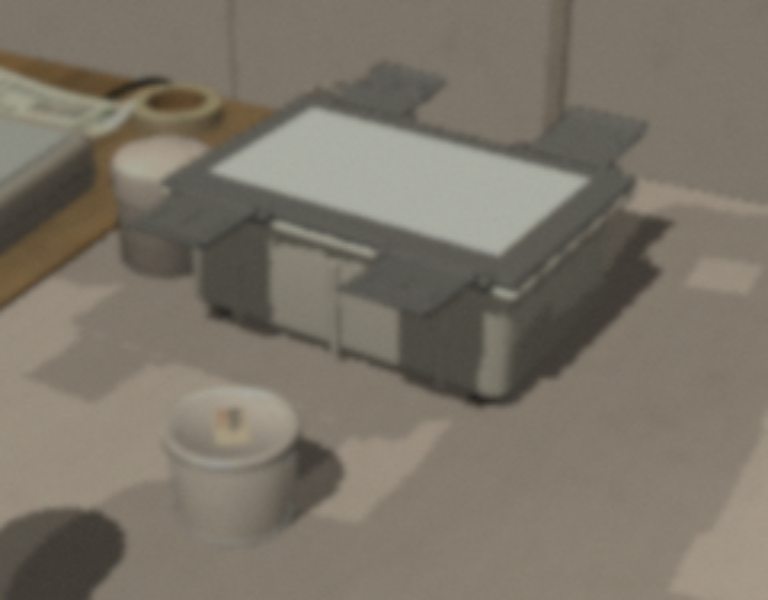

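```bash
cat >> h.py <<'E'
def fit():
    c=camera('top'); P=pts(c,np.ones((400,640),bool)); g=c['img'].reshape(-1,3)[(c['range_z']>0).ravel()].astype(float).mean(1)
    return c,P,g
E
python3 - <<'E'
from h import *
c,P,g=fit()
m=(np.abs(P[:,0]-.54)<.2)&(np.abs(P[:,1]+.147)<.16)&(P[:,2]>.1)&(P[:,2]<.12)
Q=P[m];G=g[m]; print(Q[G>130,2].mean() if (G>130).any() else G.max(), np.percentile(G,[5,50,95]))
thr=(np.percentile(G,5)+np.percentile(G,95))/2
print('panel',cv2.minAreaRect((Q[G>thr][:,:2]*1000).astype(np.float32)), np.median(Q[G>thr],0),np.median(Q[G<thr],0))
print('all',cv2.minAreaRect((Q[:,:2]*1000).astype(np.float32)))
# height map of obstacles
x=P[:,0];y=P[:,1];z=P[:,2]
for xa in np.arange(.2,.95,.05):
    r=[]
    for ya in np.arange(-.55,.35,.05):
        k=(x>=xa)&(x<xa+.05)&(y>=ya)&(y<ya+.05); r.append('%4d'%(np.percentile(z[k],98)*1000) if k.any() else '   .')
    print('%.2f'%xa,' '.join(r))
E
```

```text
0.11085191987692654 [ 90.66666667 102.66666667 155.66666667]
panel ((543.1563110351562, -105.02189636230469), (199.26092529296875, 207.6369171142578), 85.4351806640625) [ 0.53760367 -0.14610506  0.11085865] [ 0.52654054 -0.14576407  0.10920884]
all ((538.8500366210938, -146.3056640625), (283.2134094238281, 250.75503540039062), 85.30187225341797)
0.20    .    .    3    3    3    3    3    3    3  341  331  308  282  244   14    4    4   29
0.25    .    .    3    3    3    3    3    3    3    3    3    4    4    4   17    4    3   31
0.30    .    .    3    3    3    3    3    3    3    3    4    4    4    4   17    3    4   32
0.35    .    .    3    3    3    3    3    3    4    4    3    4    4    4   18   12   22   32
0.40    .    .    3    3    3  117  113  113  113  112  111    4    4    4   13   11   30   31
0.45    .    .    3    3    3  117  112  113  113  113  115    4   66   64    4    4   31   26
0.50    .    .    3    4    3    3  112  113  113  112  110   64   66   66    4    3   24  203
0.55    .    .    3    3    3  115  112  114  113  112  110    3   65    3    3    4    3  202
0.60    .    .    3    3    4  116  112  113  113  112  113    3    3    4  402  408  401  202
0.65    .    .   32   31   22    3  110  110  110  110  106    3    3    3  408  408  408  202
0.70    .    .   32   32   31    3    3   89   89    3    4    3    3    3  408  402  408  399
0.75    .    .    3    3    3    2    3    2    3    3    3    3    2    3  408  409  408  398
0.80    .    .   -7   10   10   -7   46   52   54   77   84   83   82   43    7    7    .    .
0.85    .    .   -6   10   11    8   47   53   86   86   84   84   84  183  184  184  184  183
0.90    .    .   -2    0    2    0   47   54   86   86   83   82   83  184  184  126  127  144
```

```bash
python3 - <<'E'
from h import *
c,P,g=fit()
m=(np.abs(P[:,0]-.54)<.11)&(np.abs(P[:,1]+.147)<.07)&(P[:,2]>.1)&(P[:,2]<.12)&(g>125)
print('panel',cv2.minAreaRect((P[m][:,:2]*1000).astype(np.float32)),P[m].mean(0), P[m][:,2].std())
m=(P[:,2]>.2)&(P[:,0]>.5)&(P[:,1]>.1)&(P[:,1]<.35);print('tall', np.percentile(P[m][:,1],[.2,1,5]),np.percentile(P[m][:,0],[1,99]))
ctr=np.array([.5388,-.1465]);a=np.radians(-4.7);R=np.array([[np.cos(a),-np.sin(a)],[np.sin(a),np.cos(a)]])
q=(P[:,:2]-ctr)@R
im=c['img'][:,:,::-1].copy()
for n,sx,sy in [('nl',-1,1),('nr',-1,-1),('fl',1,1),('fr',1,-1)]:
    k=(np.abs(q[:,0]-75*sx/1e3)<.02)&(q[:,1]*sy>.092)&(q[:,1]*sy<.132)&(P[:,2]>.08)&(P[:,2]<.14)
    A=np.c_[q[k][:,1]*sy*1000-85,np.ones(k.sum())]; s=np.linalg.lstsq(A,P[k][:,2]*1000,rcond=None)[0]
    # extents
    k2=(q[:,0]*sx>.03)&(q[:,0]*sx<.12)&(q[:,1]*sy>.095)&(q[:,1]*sy<.16)&(P[:,2]>.09)
    print(n,'slope,z0',s,'ext x',np.percentile(q[k2][:,0]*1000,[1,99]),'y',np.percentile(q[k2][:,1]*1000,[1,99]))
    h=np.r_[ctr+R@[.075*sx,.085*sy],.106];p=np.r_[ctr+R@[.075*sx,.123*sy],.109]
    print('  hinge',h.round(4),'pad',p.round(4))
    for X in(h,p): cv2.circle(im,tuple(int(v) for v in proj(c,X)[0].round()),1,(0,0,255),-1)
for sx,sy in [(1,1),(1,-1),(-1,-1),(-1,1)]:
    X=np.r_[ctr+R@[.125*sx,.08*sy],.108];cv2.circle(im,tuple(int(v) for v in proj(c,X)[0].round()),1,(0,255,0),-1)
cv2.imwrite('pics/t2.png',cv2.resize(im[110:290,220:440],None,fx=3.3,fy=3.3))
E
```

```text
panel ((539.8361206054688, -146.54843139648438), (115.36843872070312, 206.98594665527344), 85.28665161132812) [ 0.53840243 -0.14622226  0.11080452] 0.0014834701580825472
tall [0.15065776 0.15223536 0.15528602] [0.63688327 0.76794443]
nl slope,z0 [5.94569183e-02 1.08771499e+02] ext x [-102.57277748  -48.05952111] y [ 95.40311945 141.21020428]
  hinge [ 0.471  -0.0556  0.106 ] pad [ 0.4741 -0.0178  0.109 ]
nr slope,z0 [1.02049828e-01 1.09177997e+02] ext x [-102.08485723  -47.89554574] y [-140.73483776  -95.4155638 ]
  hinge [ 0.4571 -0.2251  0.106 ] pad [ 0.454  -0.2629  0.109 ]
fl slope,z0 [8.45292843e-03 1.08792999e+02] ext x [ 47.40929601 101.7341113 ] y [ 95.44283858 141.23930583]
  hinge [ 0.6205 -0.0679  0.106 ] pad [ 0.6236 -0.0301  0.109 ]
fr slope,z0 [8.69370071e-02 1.08784882e+02] ext x [ 47.1425069  101.84491963] y [-140.92586227  -95.78837032]
  hinge [ 0.6066 -0.2374  0.106 ] pad [ 0.6035 -0.2752  0.109 ]
```

View pics/t2.png

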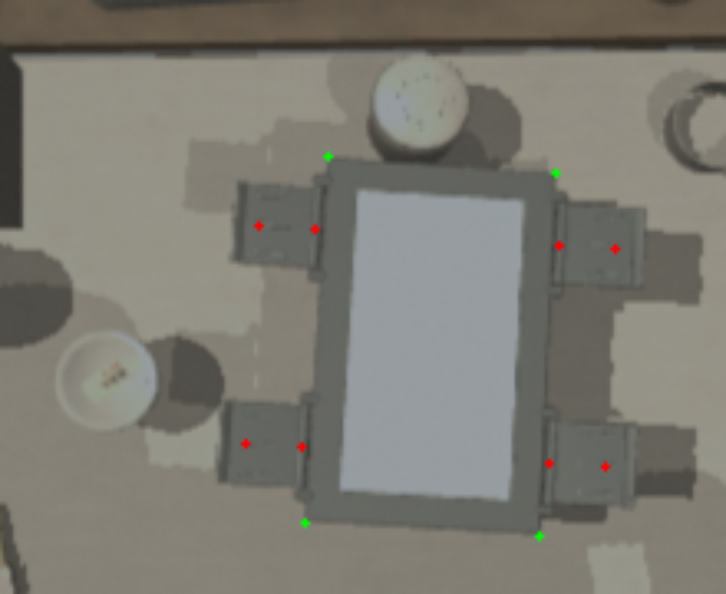

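```bash
cat >> h.py <<'E'
from scipy.spatial.transform import Rotation as Ro
A=np.radians(-4.7);CT=np.array([538.8,-146.5]);XH=np.array([np.cos(A),np.sin(A)]);YH=np.array([-np.sin(A),np.cos(A)])
def target(clip,u,z,tilt=12):
    sx=1 if clip[0]=='f' else -1; sy=1 if clip[1]=='l' else -1
    p=CT+XH*75*sx+YH*sy*(85+u)
    R=Ro.from_rotvec(np.radians(-sy*tilt)*np.r_[XH,0])*Ro.from_euler('xyz',[-np.pi/2,0,A-np.pi/2])
    return np.r_[p,z],R
def todo(clip,pts,tilt=12):
    o=get_obs();p0=o['ee_pos']*1000;R0=Ro.from_euler('xyz',o['eef_rot'])
    for u,z in pts:
        p,R=target(clip,u,z,tilt); print((u,z),(p-p0).round(1),np.degrees((R*R0.inv()).as_rotvec()).round(2))
def where(clip):
    o=get_obs();p=o['ee_pos']*1000;sx=1 if clip[0]=='f' else -1; sy=1 if clip[1]=='l' else -1
    d=p[:2]-CT;print('t',o['time_s'],'bx',(d@XH-75*sx).round(1),'u',(sy*(d@YH)-85).round(1),'z',p[2].round(1),'rpy',np.degrees(o['eef_rot']).round(1),'F',o['force'].round(1),'out',(sy*o['force'][:2]@YH).round(1),'gw',round(o['grip_width'],4),'q',o['qpos'].round(2))
E
python3 -c "
from h import *
todo('nr',[(37,250),(37,130)])"
```

```text
(37, 250) [328.3 273.5  44.5] [ 9.72 -8.37 71.8 ]
(37, 130) [328.3 273.5 -75.5] [ 9.72 -8.37 71.8 ]
```

```bash
python3 -m jog '10 8 30 0.5 -0.4 3.5 1; 40 32 45 1.4 -1.2 10 1; 75 60 45 2.3 -2 17 1; 110 90 45 3.2 -2.8 24 1; 145 120 45 4.1 -3.6 30.5 1; 180 150 45 5.1 -4.4 37.5 1; 215 180 45 6 -5.2 44.5 1; 250 210 45 7 -6 51.5 1; 285 238 45 7.9 -6.8 58.5 1; 315 262 45 8.8 -7.6 65.2 1' 40; python3 -c "
from h import *
where('nr');todo('nr',[(37,200),(37,125)])"
```

```text
time_s: 1.53
ee_pos: [0.4224, -0.2876, 0.2507]
eef_rot: [-1.581, 0.193, -1.764]
force: [1.4, -1.3, 0.3]
grip_width: 0.0309
t 1.5333 bx -29.4 u 65.2 z 250.7 rpy [ -90.6   11.  -101.1] F [ 1.4 -1.3  0.3] out 1.2 gw 0.0309 q [-0.75  0.24  1.5   0.16  1.51 -0.58]
(37, 200) [ 31.6  25.7 -50.7] [ 0.88 -0.7   6.26]
(37, 125) [  31.6   25.7 -125.7] [ 0.88 -0.7   6.26]
```

```bash
python3 -m jog '14 12 -10 0.5 -0.4 3 1; 25 20 -25 0.7 -0.5 5 1; 31 25 -45 0.9 -0.7 6.2 1; 31.6 25.7 -70 0.9 -0.7 6.3 1; 31.6 25.7 -95 0.9 -0.7 6.3 1; 31.6 25.7 -112 0.9 -0.7 6.3 1; 31.6 25.7 -120 0.9 -0.7 6.3 1;31.6 25.7 -120 0.9 -0.7 6.3 1' 40; python3 - <<'E'
from h import *
where('nr');todo('nr',[(37,112),(40,98),(39.5,89),(36.5,79),(29.5,72)])
c=camera('wrist');save(c,'w1');c=camera('scene');save(c,'s2')
where('nr')
E
```

```text
time_s: 2.2
ee_pos: [0.4536, -0.2616, 0.1294]
eef_rot: [-1.573, 0.211, -1.653]
force: [0.4, -0.1, -0.3]
grip_width: 0.0005
t 2.2 bx -0.5 u 36.7 z 129.4 rpy [-90.1  12.1 -94.7] F [ 0.4 -0.1 -0.3] out 0.0 gw 0.0005 q [-0.68  0.38  1.61  0.18  1.28 -0.66]
(37, 112) [  0.5  -0.4 -17.4] [-0.11 -0.11 -0.04]
(40, 98) [  0.2  -3.4 -31.4] [-0.11 -0.11 -0.04]
(39.5, 89) [  0.3  -2.9 -40.4] [-0.11 -0.11 -0.04]
(36.5, 79) [  0.5   0.1 -50.4] [-0.11 -0.11 -0.04]
(29.5, 72) [  1.1   7.1 -57.4] [-0.11 -0.11 -0.04]
t 2.3 bx 0.3 u 37.2 z 131.6 rpy [-89.9  12.  -94.7] F [ 0.4 -0.2  1.1] out 0.2 gw 0.0006 q [-0.68  0.38  1.61  0.18  1.28 -0.66]
```

View pics/w1.png

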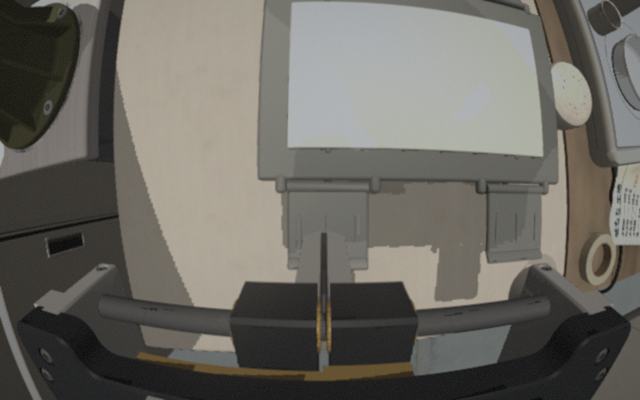

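View pics/s2.png

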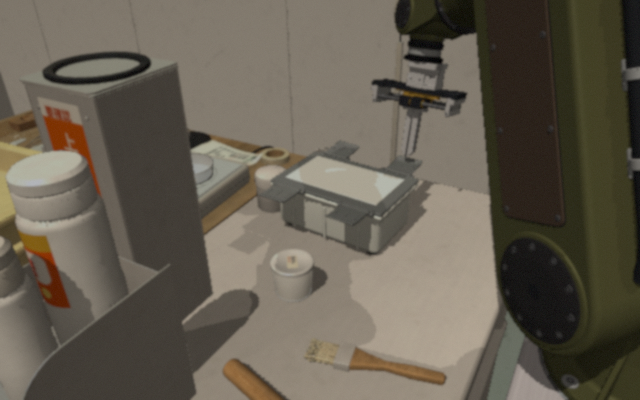

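The wrist view shows the closed fingers at about (325,235), over the middle of the near-right clip. The scene view agrees. Now I'll press it.

```bash
python3 -m jog '0 0 -8 0 0 0 1; 0.2 -1 -16 0 0 0 1; 0 -1.5 -21 0 0 0 1; 0 -2 -25 0 0 0 1; 0 -3 -29 0 0 0 1' | grep force; python3 -c "
from h import *
where('nr');todo('nr',[(40,98),(39.5,89),(36.5,79),(29.5,72),(20.5,66),(14,64.5),(10,64)])"
```

```text
force: [0.3, 2.3, 4.6]
t 2.7167 bx 0.7 u 40.1 z 102.5 rpy [-89.9  12.  -94.6] F [0.3 2.3 4.6] out -2.3 gw 0.0003 q [-0.69  0.42  1.63  0.18  1.22 -0.68]
(40, 98) [-0.7  0.1 -4.5] [-0.01  0.06 -0.04]
(39.5, 89) [ -0.6   0.6 -13.5] [-0.01  0.06 -0.04]
(36.5, 79) [ -0.4   3.6 -23.5] [-0.01  0.06 -0.04]
(29.5, 72) [  0.2  10.6 -30.5] [-0.01  0.06 -0.04]
(20.5, 66) [  0.9  19.6 -36.5] [-0.01  0.06 -0.04]
(14, 64.5) [  1.4  26.  -38. ] [-0.01  0.06 -0.04]
(10, 64) [  1.8  30.  -38.5] [-0.01  0.06 -0.04]
```

```bash
python3 -m jog '-0.6 0.2 -4.5 0 0 0 1; -0.6 0.4 -9 0 0 0 1; -0.6 0.6 -13.5 0 0 0 1; -0.5 2 -19 0 0 0 1; -0.4 4 -24 0 0 0 1' | grep force; python3 -c "
from h import *
where('nr');todo('nr',[(29.5,72),(20.5,66),(14,64.5),(10,64)])"
```

```text
force: [-0.4, -0.7, 15.0]
t 3.1333 bx 0.6 u 36.7 z 79.3 rpy [-89.8  11.9 -94.6] F [-0.4 -0.7 15. ] out 0.8 gw 0.0006 q [-0.68  0.44  1.65  0.19  1.17 -0.69]
(29.5, 72) [-0.   7.2 -7.3] [ 0.07  0.18 -0.03]
(20.5, 66) [  0.7  16.2 -13.3] [ 0.07  0.18 -0.03]
(14, 64.5) [  1.2  22.6 -14.8] [ 0.07  0.18 -0.03]
(10, 64) [  1.6  26.6 -15.3] [ 0.07  0.18 -0.03]
```

```bash
python3 -m jog '0 3.5 -4 0 0 0 1; 0.5 7 -7 0 0 0 1;  0.5 11 -9.5 0 0 0 1; 0.5 15 -12 0 0 0 1' | grep force; python3 -c "
from h import *
where('nr');todo('nr',[(29.5,72),(20.5,66),(14,64.5),(10,64)])"
```

```text
force: [-1.1, -9.0, 13.4]
t 3.4667 bx 0.8 u 23.3 z 68.6 rpy [-89.6  11.7 -94.6] F [-1.1 -9.  13.4] out 9.1 gw 0.0005 q [-0.66  0.44  1.68  0.19  1.13 -0.67]
(29.5, 72) [-1.3 -6.1  3.4] [0.3  0.34 0.  ]
(20.5, 66) [-0.5  2.9 -2.6] [0.3  0.34 0.  ]
(14, 64.5) [ 0.   9.4 -4.1] [0.3  0.34 0.  ]
(10, 64) [ 0.3 13.4 -4.6] [0.3  0.34 0.  ]
```

```bash
python3 -m jog '0 2.5 -2 0.2 0.2 0 1; 0 5 -3 0.2 0.2 0 1;  0 7 -3.7 0.2 0.2 0 1; 0 9 -4.2 0.2 0.2 0 1' | grep force; python3 -c "
from h import *
where('nr')"
```

```text
force: [0.7, -2.6, 1.0]
t 3.8 bx 0.4 u 15.2 z 64.7 rpy [-89.8  11.8 -94.7] F [ 0.7 -2.6  1. ] out 2.6 gw 0.0006 q [-0.65  0.44  1.69  0.2   1.12 -0.66]
```

```bash
python3 -m jog '0 1.5 0 0 0 0 1; 0 3 0 0 0 0 1' | grep force; python3 -c "
from h import *
where('nr')"
```

```text
force: [-0.1, -7.6, 0.1]
t 3.9667 bx -0.0 u 12.3 z 64.5 rpy [-89.8  11.8 -94.7] F [-0.1 -7.6  0.1] out 7.6 gw 0.0006 q [-0.64  0.44  1.7   0.2   1.12 -0.66]
```

```bash
python3 -m jog '0 1 0 0 0 0 1' | grep force;python3 -m jog '0 1 0 0 0 0 1' | grep force;python3 -m jog '0 1 0 0 0 0 1' | grep force; python3 -c "
from h import *
where('nr')"
```

```text
force: [0.4, -10.9, 1.8]
force: [-1.1, -10.1, 1.2]
force: [-1.5, -8.0, 0.5]
t 4.2167 bx 0.1 u 12.2 z 64.5 rpy [-89.7  11.4 -94.7] F [-1.5 -8.   0.5] out 8.1 gw -0.0003 q [-0.64  0.44  1.7   0.19  1.11 -0.65]
```

```bash
python3 -m jog '0 2.5 0 0 0 0 1;0 2.5 0 0 0 0 1' | grep force; python3 -c "
from h import *
where('nr')"
python3 -m jog '0 4 0 0 0 0 1;0 4 0 0 0 0 1' | grep force; python3 -c "
from h import *
where('nr')"
```

```text
force: [-2.4, -16.3, -1.6]
t 4.3833 bx 0.1 u 11.8 z 64.6 rpy [-89.6  11.1 -94.7] F [ -2.4 -16.3  -1.6] out 16.5 gw 0.0002 q [-0.64  0.43  1.71  0.19  1.11 -0.65]
force: [-2.6, -26.2, -4.3]
t 4.55 bx 0.1 u 11.3 z 64.8 rpy [-89.4  10.7 -94.7] F [ -2.6 -26.2  -4.3] out 26.4 gw 0.0003 q [-0.64  0.43  1.71  0.18  1.1  -0.64]
```

```bash
python3 -m jog '0 -4 0 0 0 0 1;0 -12 0 0 0 0 1;0 -22 8 0 0 0 1; 0 -25 40 0 0 0 1; 0 -25 80 0 0 0 1; 0 -25 110 0 0 0 1;0 -25 120 0 0 0 1' | grep force; python3 - <<'E'
from h import *
where('nr');todo('fl',[(37,190),(37,130)],10)
c=camera('wrist');save(c,'w2');c=camera('top');save(c,'t3')
E
```

```text
force: [-0.1, -0.2, 0.0]
t 5.1333 bx 3.2 u 37.3 z 189.8 rpy [-89.2  10.5 -94.6] F [-0.1 -0.2  0. ] out 0.2 gw 0.0005 q [-0.67  0.31  1.56  0.16  1.37 -0.63]
(37, 190) [1.663e+02 2.314e+02 2.000e-01] [-20.39   2.51  -0.08]
(37, 130) [166.3 231.4 -59.8] [-20.39   2.51  -0.08]
```

View pics/w2.png

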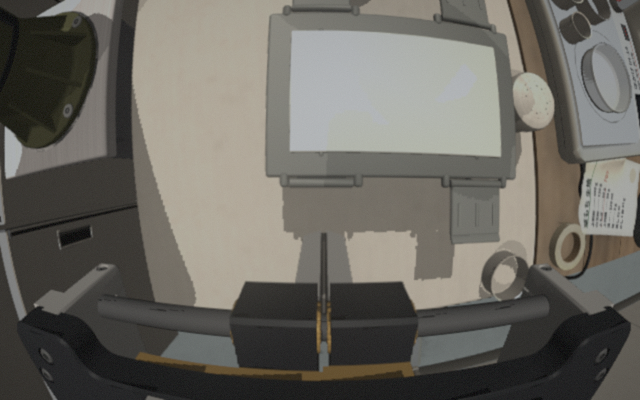

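View pics/t3.png

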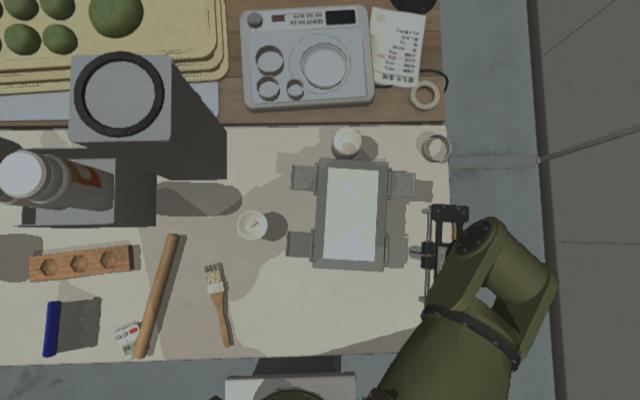

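```bash
python3 - <<'E'
from h import *
c=camera('wrist');R,_=cv2.Rodrigues(np.array(c['rvec'],float));C=-R.T@np.array(c['tvec']).ravel()
o=get_obs();T=Ro.from_euler('xyz',o['eef_rot']);print('cam in tool mm',(T.inv().apply(C-o['ee_pos'])*1000).round(0),'axis',T.inv().apply(R[2]).round(2))
for tilt in (0,5,10):
    for u,z in[(37,130),(10,66)]:
        p,Rt=target('fl',u,z,tilt);print(tilt,u,'cam at',(p+Rt.apply(T.inv().apply(C-o['ee_pos'])*1000)).round(0))
E
```

```text
cam in tool mm [ -79. -182.    0.] axis [0.28 0.96 0.  ]
0 37 cam at [630.  48. 312.]
0 10 cam at [628.  21. 248.]
5 37 cam at [632.  63. 304.]
5 10 cam at [629.  36. 240.]
10 37 cam at [633.  78. 295.]
10 10 cam at [631.  51. 231.]
```

```bash
python3 -m jog '10 15 3 -1 0.1 0 1; 34 47 3 -4 0.5 0 1; 58 80 3 -8 1 0 1; 82 113 3 -12 1.5 0 1; 106 146 3 -15 1.9 0 1; 130 180 3 -18 2.2 0 1; 152 211 0 -20 2.4 0 1; 164 228 -10 -20.4 2.5 0 1; 166.3 231.4 -30 -20.4 2.5 0 1;  166.3 231.4 -50 -20.4 2.5 0 1' | grep force; python3 - <<'E'
from h import *
where('fl');todo('fl',[(37,130),(37,112),(40,98),(39.5,89),(36.5,79)],10)
c=camera('wrist');save(c,'w3')
E
```

```text
force: [0.4, -0.8, 0.2]
t 6.1167 bx -1.4 u 39.9 z 131.4 rpy [-90.4  -9.8 -94.5] F [ 0.4 -0.8  0.2] out -0.8 gw 0.0004 q [-0.03  0.54  1.37 -0.18  1.25  0.11]
(37, 130) [ 1.1 -3.  -1.4] [-0.19 -0.42 -0.16]
(37, 112) [  1.1  -3.  -19.4] [-0.19 -0.42 -0.16]
(40, 98) [  1.4  -0.1 -33.4] [-0.19 -0.42 -0.16]
(39.5, 89) [  1.3  -0.6 -42.4] [-0.19 -0.42 -0.16]
(36.5, 79) [  1.1  -3.5 -52.4] [-0.19 -0.42 -0.16]
```

View pics/w3.png

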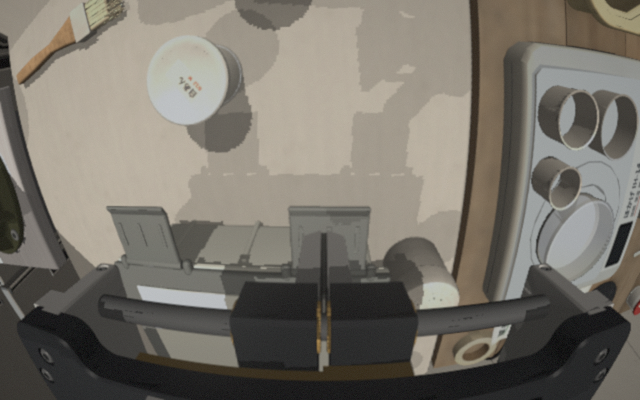

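```bash
python3 -m jog '1 -2.5 -8 -0.2 -0.4 0 1; 1.1 -3 -16 -0.2 -0.4 0 1; 1.1 -2 -23 -0.2 -0.4 0 1; 1.2 -1 -28 -0.2 -0.4 0 1; 1.3 0 -33 -0.2 -0.4 0 1' | grep force; python3 -c "
from h import *
where('fl');todo('fl',[(39.5,89),(36.5,79),(29.5,72),(20.5,66),(14,64.5)],10)"
```

```text
force: [-1.4, -2.8, 11.0]
t 6.5833 bx -1.7 u 38.2 z 94.4 rpy [-90.3 -10.1 -94.6] F [-1.4 -2.8 11. ] out -2.9 gw 0.0005 q [-0.03  0.58  1.4  -0.19  1.18  0.12]
(39.5, 89) [ 1.8  1.1 -5.4] [ 0.05 -0.33 -0.07]
(36.5, 79) [  1.6  -1.9 -15.4] [ 0.05 -0.33 -0.07]
(29.5, 72) [  1.   -8.8 -22.4] [ 0.05 -0.33 -0.07]
(20.5, 66) [  0.3 -17.8 -28.4] [ 0.05 -0.33 -0.07]
(14, 64.5) [ -0.3 -24.3 -29.9] [ 0.05 -0.33 -0.07]
```

```bash
python3 -m jog '1.5 0.5 -5 0 -0.2 0 1; 1.6 -0.5 -10 0 -0.3 0 1; 1.6 -2 -15 0 -0.3 0 1; 1.3 -5.5 -19 0 -0.3 0 1' | grep force; python3 -c "
from h import *
where('fl');todo('fl',[(29.5,72),(20.5,66),(14,64.5)],10)"
```

```text
force: [-1.1, 3.9, 13.9]
t 6.9167 bx 1.0 u 33.2 z 77.0 rpy [-89.8 -10.  -94.6] F [-1.1  3.9 13.9] out 3.8 gw 0.0001 q [-0.04  0.6   1.41 -0.19  1.14  0.12]
(29.5, 72) [-1.3 -3.6 -5. ] [ 0.05  0.15 -0.08]
(20.5, 66) [ -2.1 -12.5 -11. ] [ 0.05  0.15 -0.08]
(14, 64.5) [ -2.6 -19.  -12.5] [ 0.05  0.15 -0.08]
```

```bash
python3 -m jog '-1 -3.6 -4.5 0 0 0 1; -1.5 -7.5 -7.5 0 0 0 1; -2 -11.5 -10.5 0 0 0 1; -2.3 -14.5 -11.5 0 0 0 1;-2.5 -17 -12.5 0 0 0 1' | grep force; python3 -c "
from h import *
where('fl');todo('fl',[(14,64.5),(10,64.5)],10)"
```

```text
force: [0.3, 7.6, 8.9]
t 7.3333 bx 1.1 u 16.9 z 66.1 rpy [-89.6  -9.9 -94.7] F [0.3 7.6 8.9] out 7.6 gw 0.0006 q [-0.07  0.61  1.43 -0.19  1.11  0.1 ]
(14, 64.5) [-1.3 -2.8 -1.6] [-0.02  0.38 -0.11]
(10, 64.5) [-1.7 -6.7 -1.6] [-0.02  0.38 -0.11]
```

```bash
python3 -m jog '0 -2 0 0 0 0 1;-0.2 -4 0 0 0 0 1' | grep force; python3 -c "
from h import *
where('fl')"; python3 -m jog '0 -1.5 0 0 0 0 1;0 -1.5 0 0 0 0 1' | grep force; python3 -c "
from h import *
where('fl')"
```

```text
force: [0.8, 4.8, -2.1]
t 7.5 bx 1.2 u 13.8 z 66.1 rpy [-89.6  -9.8 -94.7] F [ 0.8  4.8 -2.1] out 4.9 gw 0.0004 q [-0.07  0.61  1.43 -0.19  1.11  0.1 ]
force: [-0.2, 0.1, -0.1]
t 7.6667 bx 1.3 u 12.0 z 66.1 rpy [-89.6  -9.8 -94.7] F [-0.2  0.1 -0.1] out 0.1 gw 0.0002 q [-0.07  0.61  1.43 -0.19  1.11  0.09]
```

Snapped through here. Push on to the firm stop.

```bash
python3 -m jog '0 -1.5 0 0 0 0 1;0 -1.5 0 0 0 0 1' | grep force; python3 -m jog '0 -2 0 0 0 0 1;0 -2 0 0 0 0 1' | grep force; python3 -c "
from h import *
where('fl')"; python3 -m jog '0 -3 0 0 0 0 1;0 -3 0 0 0 0 1' | grep force; python3 -c "
from h import *
where('fl')"
```

```text
force: [0.2, 1.1, 0.8]
force: [-1.3, 10.2, 1.2]
t 8.0 bx 1.6 u 9.6 z 66.2 rpy [-89.6  -9.7 -94.7] F [-1.3 10.2  1.2] out 10.0 gw 0.0002 q [-0.08  0.61  1.43 -0.19  1.11  0.09]
force: [-1.5, 19.1, 2.9]
t 8.1667 bx 1.6 u 9.2 z 66.2 rpy [-89.6  -9.5 -94.7] F [-1.5 19.1  2.9] out 18.9 gw 0.0003 q [-0.08  0.61  1.43 -0.18  1.11  0.08]
```

```bash
python3 -m jog '0 -4.5 0 0 0 0 1;0 -4.5 0 0 0 0 1' | grep force; python3 -c "
from h import *
where('fl')"; python3 -m jog '0 4 0 0 0 0 1;0 12 0 0 0 0 1;0 22 8 0 0 0 1; 0 25 40 0 0 0 1; 0 25 80 0 0 0 1; 0 25 115 0 0 0 1;0 25 122 0 0 0 1' | grep force; python3 - <<'E'
from h import *
where('fl');todo('fr',[(37,190),(37,130)],12);todo('nl',[(37,190),(37,130)],12)
c=camera('wrist');save(c,'w4')
c=camera('scene');save(c,'s4')
E
```

```text
force: [-2.9, 29.3, 4.4]
t 8.3333 bx 1.6 u 8.7 z 66.2 rpy [-89.7  -9.1 -94.6] F [-2.9 29.3  4.4] out 28.9 gw 0.0004 q [-0.09  0.61  1.43 -0.18  1.11  0.07]
force: [0.3, 0.2, 0.5]
t 8.9167 bx 1.4 u 34.0 z 195.6 rpy [-89.1  -9.1 -94.7] F [0.3 0.2 0.5] out 0.2 gw 0.0002 q [-0.04  0.48  1.31 -0.16  1.35  0.07]
(37, 190) [ -21.1 -240.1   -5.6] [ 2.11e+01 -8.60e-01  2.00e-02]
(37, 130) [ -21.1 -240.1  -65.6] [ 2.11e+01 -8.60e-01  2.00e-02]
(37, 190) [-150.6   15.4   -5.6] [-2.82  1.09 -0.16]
(37, 130) [-150.6   15.4  -65.6] [-2.82  1.09 -0.16]
```

View pics/w4.png

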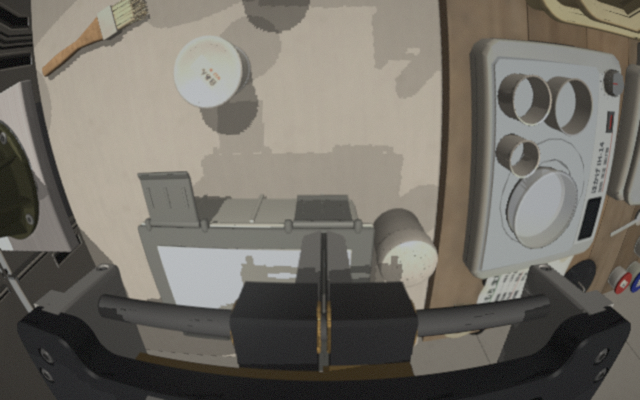

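View pics/s4.png

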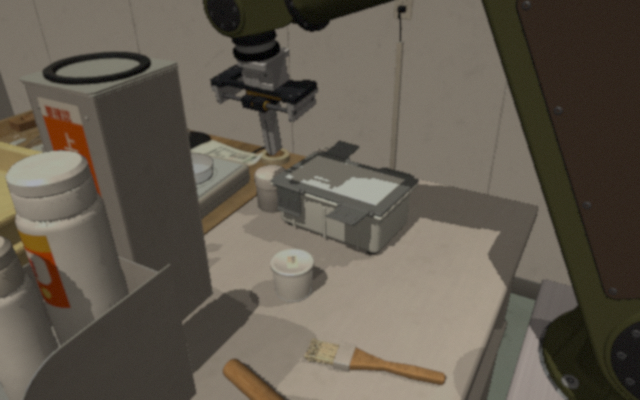

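The far-left clip hangs shut against the wall: wrist view about (325,207), scene view about (292,205). The near-left clip is next.

```bash
python3 -m jog '-10 1 0 -1 0.3 0 1; -45 4 0 -2 0.7 0 1; -83 8 0 -2.8 1 -0.1 1; -120 12 -10 -2.8 1.1 -0.1 1; -143 15 -30 -2.8 1.1 -0.1 1; -150 15.4 -50 -2.8 1.1 -0.1 1; -150.6 15.4 -60 -2.8 1.1 -0.1 1; -150.6 15.4 -62 -2.8 1.1 -0.1 1' | grep force; python3 - <<'E'
from h import *
where('nl');todo('nl',[(37,112),(39,98),(39.5,89),(36.5,79)],12)
c=camera('wrist');save(c,'w5')
E
```

```text
force: [0.4, -0.6, 0.1]
t 9.6833 bx -2.1 u 36.8 z 126.5 rpy [-90.5 -12.  -94.5] F [ 0.4 -0.6  0.1] out -0.6 gw 0.0003 q [ 0.    0.24  1.81 -0.23  1.13  0.18]
(37, 112) [  2.1   0.  -14.5] [-0.04 -0.52 -0.05]
(39, 98) [  2.3   2.  -28.5] [-0.04 -0.52 -0.05]
(39.5, 89) [  2.3   2.5 -37.5] [-0.04 -0.52 -0.05]
(36.5, 79) [  2.1  -0.5 -47.5] [-0.04 -0.52 -0.05]
```

View pics/w5.png

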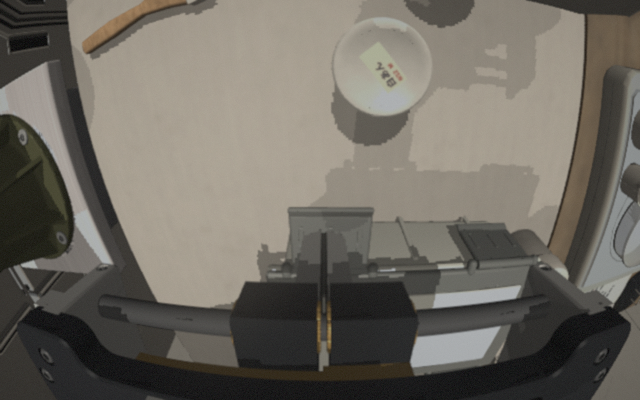

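```bash
python3 -m jog '1.5 0 -8 0 -0.4 0 1; 2 0.5 -15 0 -0.5 0 1; 2.2 1 -21 0 -0.5 0 1; 2.3 2 -26 0 -0.5 0 1; 2.3 2.4 -31 0 -0.5 0 1' | grep force; python3 -c "
from h import *
where('nl');todo('nl',[(39.5,89),(36.5,79),(29.5,72),(20.5,66),(14,64.5)],12)"
```

```text
force: [-0.2, -3.4, 8.5]
t 10.15 bx 1.4 u 39.1 z 96.3 rpy [-89.9 -12.  -94.7] F [-0.2 -3.4  8.5] out -3.4 gw -0.0001 q [ 0.01  0.28  1.83 -0.24  1.05  0.21]
(39.5, 89) [-1.3  0.5 -7.3] [ 0.01  0.09 -0.04]
(36.5, 79) [ -1.6  -2.5 -17.3] [ 0.01  0.09 -0.04]
(29.5, 72) [ -2.2  -9.5 -24.3] [ 0.01  0.09 -0.04]
(20.5, 66) [ -2.9 -18.5 -30.3] [ 0.01  0.09 -0.04]
(14, 64.5) [ -3.4 -24.9 -31.8] [ 0.01  0.09 -0.04]
```

```bash
python3 -m jog '-1 0.4 -4 0 0 0 1; -1.3 0 -8 0 0 0 1; -1.4 -1 -12.5 0 0 0 1; -1.6 -2.5 -17 0 0 0 1; -2 -6 -21 0 0 0 1' | grep force; python3 -c "
from h import *
where('nl');todo('nl',[(29.5,72),(20.5,66),(14,64.5)],12)"
```

```text
force: [-0.6, 4.0, 14.0]
t 10.5667 bx 1.1 u 33.5 z 76.1 rpy [-89.7 -12.  -94.7] F [-0.6  4.  14. ] out 3.9 gw 0.0001 q [-0.01  0.31  1.85 -0.25  1.    0.21]
(29.5, 72) [-1.5 -3.9 -4.1] [-0.01  0.28 -0.07]
(20.5, 66) [ -2.2 -12.8 -10.1] [-0.01  0.28 -0.07]
(14, 64.5) [ -2.7 -19.3 -11.6] [-0.01  0.28 -0.07]
```

```bash
python3 -m jog '-1.3 -3.6 -4 0 0.2 0 1; -1.8 -7.5 -7 0 0.3 0 1; -2.1 -11.5 -9.7 0 0.3 0 1; -2.4 -14.5 -11 0 0.3 0 1;-2.6 -17 -11.6 0 0.3 0 1' | grep force; python3 -c "
from h import *
where('nl');todo('nl',[(14,64.5),(10,64.5)],12)"; python3 -m jog '-0.2 -2 -0.5 0 0 0 1;-0.4 -4 -1 0 0 0 1' | grep force; python3 -c "
from h import *
where('nl')"
```

```text
force: [3.2, 7.0, 7.7]
t 10.9833 bx 1.1 u 17.0 z 65.1 rpy [-89.8 -11.9 -94.6] F [3.2 7.  7.7] out 7.3 gw 0.0001 q [-0.04  0.33  1.86 -0.25  0.97  0.18]
(14, 64.5) [-1.4 -2.9 -0.6] [-0.07  0.16 -0.08]
(10, 64.5) [-1.7 -6.9 -0.6] [-0.07  0.16 -0.08]
force: [0.3, 3.4, 2.3]
t 11.15 bx 1.5 u 13.6 z 64.3 rpy [-89.8 -11.9 -94.7] F [0.3 3.4 2.3] out 3.4 gw 0.0006 q [-0.05  0.33  1.87 -0.25  0.97  0.18]
```

```bash
python3 -m jog '0 -1.5 0 0 0 0 1;0 -1.5 0 0 0 0 1' | grep force;python3 -m jog '0 -1.5 0 0 0 0 1;0 -1.5 0 0 0 0 1' | grep force; python3 -c "
from h import *
where('nl')"
```

```text
force: [0.1, -0.3, -0.6]
force: [-0.0, 0.2, 0.4]
t 11.4833 bx 1.6 u 10.4 z 63.8 rpy [-89.8 -11.9 -94.7] F [-0.   0.2  0.4] out 0.2 gw 0.0004 q [-0.06  0.33  1.87 -0.25  0.97  0.17]
```

```bash
python3 -m jog '0 -1.5 0 0 0 0 1;0 -1.5 0 0 0 0 1' | grep force;python3 -m jog '0 -2 0 0 0 0 1;0 -2 0 0 0 0 1' | grep force; python3 -m jog '0 -3 0 0 0 0 1;0 -3 0 0 0 0 1' | grep force; python3 -c "
from h import *
where('nl')"
```

```text
force: [-1.5, 9.3, 2.4]
force: [-2.1, 17.0, 5.0]
force: [-1.8, 26.3, 8.0]
t 11.9833 bx 1.8 u 8.6 z 63.7 rpy [-89.8 -11.3 -94.7] F [-1.8 26.3  8. ] out 26.1 gw 0.0006 q [-0.06  0.33  1.87 -0.24  0.96  0.16]
```

Firm stop reached. Retreat, then go to far-right.

```bash
python3 -m jog '0 4 0 0 0 0 1;0 12 0 0 0 0 1;0 22 8 0 0 0 1; 0 25 40 0 0 0 1; 0 25 80 0 0 0 1; 0 25 115 0 0 0 1;0 25 122 0 0 0 1;0 25 124 0 0 0 1' | grep force; python3 - <<'E'
from h import *
where('nl');todo('fr',[(37,190),(37,130)],12)
c=camera('wrist');save(c,'w6')
E
```

```text
force: [-0.1, 0.2, 0.2]
t 12.65 bx 0.5 u 34.0 z 190.1 rpy [-89.6 -11.3 -94.8] F [-0.1  0.2  0.2] out 0.2 gw 0.0007 q [-0.01  0.16  1.75 -0.21  1.25  0.14]
(37, 190) [ 1.293e+02 -2.524e+02 -1.000e-01] [23.26 -1.5   0.09]
(37, 130) [ 129.3 -252.4  -60.1] [23.26 -1.5   0.09]
```

View pics/w6.png

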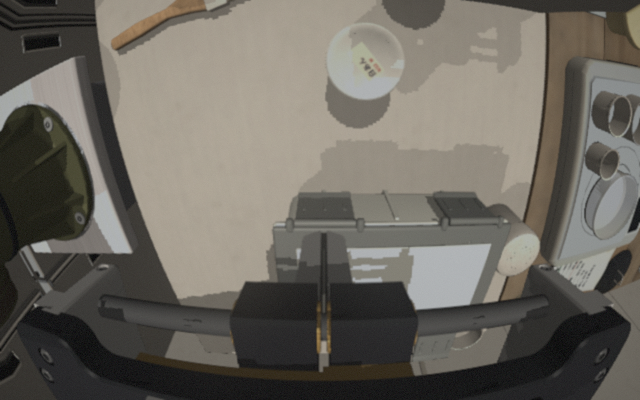

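Both left clips now hang down, at about (325,205) and (460,205) in the wrist view. The far-right clip is the last one.

```bash
python3 -m jog '8 -15 3 1 0 0 1; 24 -47 5 4 -0.3 0 1; 41 -80 5 8 -0.5 0 1; 57 -112 5 12 -0.8 0 1; 74 -145 5 15 -1 0 1; 91 -178 3 18 -1.2 0 1; 107 -210 0 21 -1.4 0 1; 122 -238 -10 23 -1.5 0 1; 129 -252 -30 23.3 -1.5 0.1 1;  129.3 -252.4 -52 23.3 -1.5 0.1 1' | grep force; python3 - <<'E'
from h import *
where('fr');todo('fr',[(37,130),(37,112),(39.5,98),(39.5,89),(36.5,79)],12)
c=camera('wrist');save(c,'w7')
E
```

```text
force: [-0.1, 0.2, -0.0]
t 13.5333 bx -0.5 u 40.2 z 132.9 rpy [-90.3  12.1 -94.9] F [-0.1  0.2 -0. ] out -0.2 gw 0.0004 q [-0.56  0.67  1.16  0.19  1.41 -0.52]
(37, 130) [ 0.8  3.2 -2.9] [-0.13 -0.27  0.14]
(37, 112) [  0.8   3.2 -20.9] [-0.13 -0.27  0.14]
(39.5, 98) [  0.6   0.7 -34.9] [-0.13 -0.27  0.14]
(39.5, 89) [  0.6   0.7 -43.9] [-0.13 -0.27  0.14]
(36.5, 79) [  0.8   3.7 -53.9] [-0.13 -0.27  0.14]
```

View pics/w7.png

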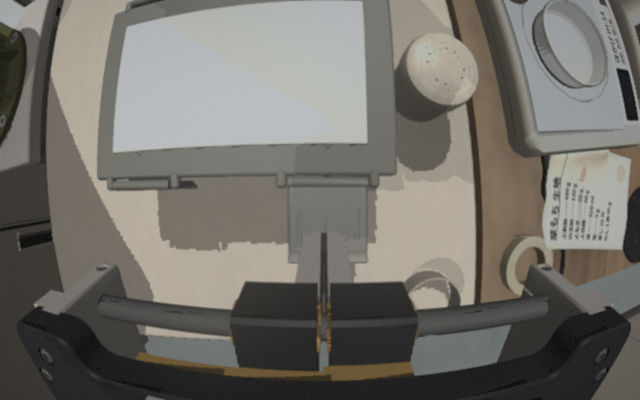

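```bash
python3 -m jog '0.6 2.5 -9 0 -0.2 0.1 1; 0.8 3 -18 -0.1 -0.3 0.1 1; 0.8 2.5 -25 -0.1 -0.3 0.1 1; 0.7 1.5 -31 -0.1 -0.3 0.1 1; 0.6 0.8 -36 -0.1 -0.3 0.1 1' | grep force; python3 -c "
from h import *
where('fr');todo('fr',[(39.5,89),(36.5,79),(29.5,72),(20.5,66),(14,64.5)],12)"
```

```text
force: [-0.9, 2.7, 13.0]
t 14.0 bx -1.6 u 36.0 z 92.6 rpy [-90.3  12.2 -94.7] F [-0.9  2.7 13. ] out -2.6 gw 0.0005 q [-0.56  0.7   1.21  0.19  1.34 -0.53]
(39.5, 89) [ 1.3 -3.6 -3.6] [-0.27 -0.27 -0.06]
(36.5, 79) [  1.6  -0.6 -13.6] [-0.27 -0.27 -0.06]
(29.5, 72) [  2.2   6.4 -20.6] [-0.27 -0.27 -0.06]
(20.5, 66) [  2.9  15.3 -26.6] [-0.27 -0.27 -0.06]
(14, 64.5) [  3.4  21.8 -28.1] [-0.27 -0.27 -0.06]
```

```bash
python3 -m jog '1 -2 -4 0 -0.2 0 1; 1.3 -2 -8 -0.1 -0.2 0 1; 1.5 -0.6 -13 -0.2 -0.2 0 1; 1.9 3 -17 -0.2 -0.2 0 1' | grep force; python3 -c "
from h import *
where('fr');todo('fr',[(36.5,79),(29.5,72),(20.5,66),(14,64.5)],12)"
```

```text
force: [-2.2, -5.2, 15.4]
t 14.3333 bx 0.9 u 33.4 z 77.7 rpy [-89.9  11.9 -94.6] F [-2.2 -5.2 15.4] out 5.4 gw 0.0008 q [-0.55  0.72  1.22  0.19  1.3  -0.53]
(36.5, 79) [-1.1 -3.   1.3] [ 0.07  0.11 -0.05]
(29.5, 72) [-0.6  4.  -5.7] [ 0.07  0.11 -0.05]
(20.5, 66) [  0.2  13.  -11.7] [ 0.07  0.11 -0.05]
(14, 64.5) [  0.7  19.5 -13.2] [ 0.07  0.11 -0.05]
```

```bash
python3 -m jog '-0.6 4 -5 0 0.1 0 1; -0.2 8 -8.5 0 0.1 0 1; 0 12 -11 0 0.1 0 1; 0.3 15 -12 0 0.1 0 1; 0.5 17.5 -13 0 0.1 0 1' | grep force; python3 -c "
from h import *
where('fr');todo('fr',[(14,64.5)],12)"; python3 -m jog '0 2 -0.5 0 0 0 1;0 4 -1 0 0 0 1' | grep force; python3 -c "
from h import *
where('fr')"
```

```text
force: [1.5, -4.6, 5.1]
t 14.75 bx 0.9 u 16.7 z 66.6 rpy [-89.8  11.8 -94.6] F [ 1.5 -4.6  5.1] out 4.4 gw 0.0007 q [-0.53  0.71  1.25  0.2   1.27 -0.52]
(14, 64.5) [-0.6  2.8 -2.1] [ 0.25  0.2  -0.03]
force: [0.3, -7.7, 5.7]
t 14.9167 bx 0.7 u 12.5 z 66.1 rpy [-89.7  11.7 -94.6] F [ 0.3 -7.7  5.7] out 7.7 gw 0.0004 q [-0.52  0.71  1.26  0.2   1.26 -0.51]
```

```bash
python3 -m jog '0 1.5 0 0 0 0 1;0 1.5 0 0 0 0 1' | grep force;python3 -m jog '0 1.5 0 0 0 0 1;0 1.5 0 0 0 0 1' | grep force; python3 -c "
from h import *
where('fr')"
```

```text
force: [-0.2, -10.8, 1.0]
force: [0.8, -12.3, -0.8]
t 15.25 bx 0.7 u 12.1 z 66.5 rpy [-89.6  11.4 -94.6] F [  0.8 -12.3  -0.8] out 12.1 gw 0.0007 q [-0.52  0.71  1.27  0.19  1.25 -0.51]
```

```bash
python3 -m jog '0 2.5 0 0 0 0 1;0 2.5 0 0 0 0 1' | grep force;python3 -m jog '0 4 0 0 0 0 1;0 4 0 0 0 0 1' | grep force; python3 -c "
from h import *
where('fr')"
```

```text
force: [0.5, -17.8, -2.3]
force: [2.2, -24.5, -4.8]
t 15.5833 bx 0.6 u 11.5 z 66.7 rpy [-89.4  10.7 -94.8] F [  2.2 -24.5  -4.8] out 24.3 gw 0.0005 q [-0.52  0.7   1.28  0.18  1.24 -0.5 ]
```

```bash
python3 -m jog '0 -4 0 0 0 0 1;0 -12 0 0 0 0 1;0 -22 8 0 0 0 1; 0 -40 40 3 0 0 1; -15 -65 75 8 0 0 1; -30 -95 95 15 0 0 1;-45 -125 100 20 0 0 1;-60 -145 100 25 0 0 1;-70 -150 100 25 0 0 1;-70 -150 100 25 0 0 1' | grep force; python3 - <<'E'
from h import *
where('fr')
c=camera('wrist');save(c,'w8')
c=camera('scene');save(c,'s8')
c=camera('top');save(c,'t8')
for t in ['tub','shaker']:
    for m in masks_of(t,'top')[:1]:
        P=pts(c,m['mask']); print(t,m['conf'],m['extent'],np.median(P,0).round(3))
E
```

```text
force: [1.1, -0.2, -0.1]
t 16.4167 bx -59.0 u 169.5 z 165.2 rpy [-92.   35.7 -96. ] F [ 1.1 -0.2 -0.1] out 0.1 gw 0.0004 q [-0.86  0.89  0.82  0.43  1.88 -0.73]
tub 0.72 [238.3, 208.9, 264.9, 239.6] [0.518 0.082 0.064]
shaker 0.72 [329.8, 127.2, 361.7, 160.5] [ 0.708 -0.143  0.085]
```

View pics/w8.png

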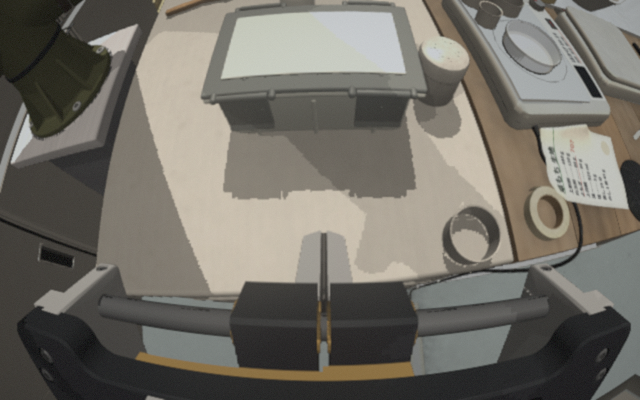

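View pics/s8.png

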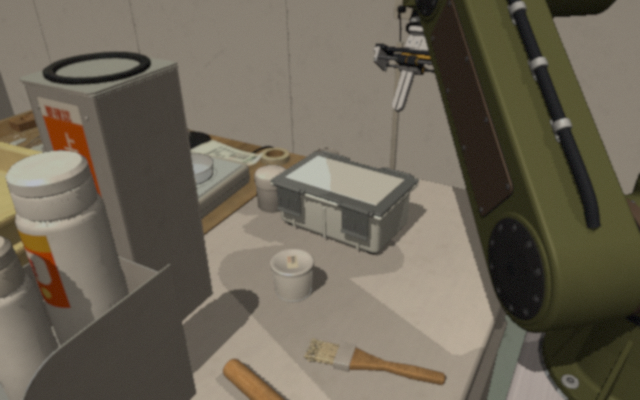

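View pics/t8.png

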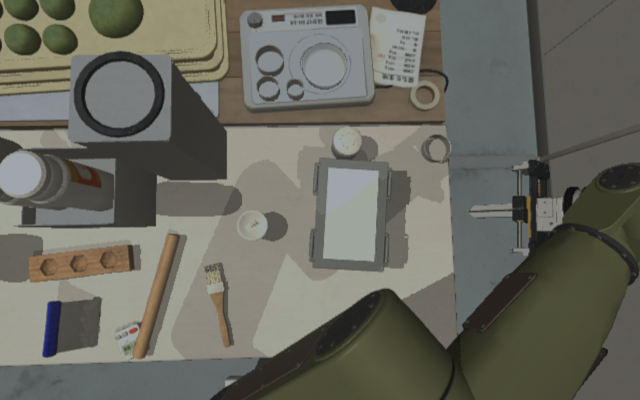

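All four clips hang down. The right pair is at (248,112) and (378,110) in the wrist view, and the left pair is at (292,205) and (355,222) in the scene view. The tub and shaker measure the same as at the start, and the arm is touching nothing, so I'm handing in.

```bash
python3 -c "
from station import *
print(hand_in(), get_obs()['time_s'])"
```

```text
the job is handed in; nothing more can be done
the job is handed in; nothing more can be done
```

All four lid clips are snapped shut, and the job was handed in at about 17 s of the 72 s allowed. I pressed near-right first, then far-left diagonally across, then near-left and far-right.

- **Clips home:** I pushed each clip with the closed fingertips past its snap until it met a firm stop. At the stop, more push raised the force with almost no movement. The highest readings were about 24–29 N, against the 40 N limit, though force is only reported at the end of each move.
- **Pictures:** The last wrist, scene and top views show all four clips hanging down against the box. They cannot tell fully clicked from a few degrees short, so that rests on the firm stops I felt.
- **Bystanders:** The tub measured within 1 mm of its starting position and the shaker the same as at the start.
- **Disagreement:** The right clips stopped about 2–3 mm further out than the left ones in my box frame. That fits a roughly 1 mm error in my estimate of the box centre, not a clip left open.

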